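# Find and mark the balance point of a boom on a knife edge

### The job

Push the black boom gently along by its end, without gripping it or pressing down on it, sliding it over the jig's knife edge until it only just tips onto the low stop by itself with nothing touching it (less than about 8 mm past its balance point). Then mark the balance point: set the steel rider clip astride the tipped boom directly above the knife edge, gently, and let go, leaving the boom tipped there. Leave the other things where they are.

Things in the scene. Friction and masses are not known exactly. Their poses are not given: they have to be found in the camera images.
- jig: Fixed aluminium balance jig, base plate 90 x 250 x 12 mm; along its y axis it carries a level rest (+100 mm), the knife edge (0) and a low stop (-100 mm). At rest and stop, upright cheeks (tops 72 mm above the table, 31 mm apart) guide the boom with 3.5 mm play each side. Origin: under the plate's centre, on the table; z up. Place and angle vary.
- knife: The steel knife edge of the jig, a rounded edge (3 mm radius, 56 mm wide) running along the jig's x axis; origin and axes are those of the jig.
- edge (a point): Middle of the top of the knife edge, 60 mm above the table; axes as the jig's (y along the boom).
- rest: Level rest of the jig at its y = +100 mm, its top 60 mm above the table, level with the knife edge; origin and axes are those of the jig.
- low_stop: Low stop of the jig at its y = -100 mm, its top 51 mm above the table, 9 mm lower than the knife edge; a boom that has tipped comes down on it (about 5 degrees). Origin and axes are those of the jig.
- boom: Loose sealed black tube 24 (x) x 320 (y) x 20 mm (z), 0.70 kg. It starts level on knife edge and rest, along the jig's y. A slug fixed inside at an unknown place puts its balance point up to 32 mm either way from its middle and 15 to 95 mm to the rest side (+y) of the edge: slide it towards jig -y to tip it. Origin: centre of its underside.
- boom_push_end (a point): Centre of the boom's end face on the rest side (boom y = +160 mm), about 70 mm above the table while level, 85 mm when tipped. Pushing here takes roughly 2 to 5 N. Friction at a finger pushing on this face can keep the boom from tipping though it is past its balance: back the finger off to see.
- boom_far_end (a point): Centre of the boom's other end face (boom y = -160 mm); about 70 mm above the table while level, about 56 mm when tipped.
- rider: Loose steel rider clip, 40 g, 62 mm tall, standing on the table: a saddle (upside-down U) 37 wide (x) x 20 mm long (y), legs 14 mm, slot 29 mm wide along its y, bridge 4 mm thick, on top a tab 26 (x) x 14 (y) x 44 mm high. Set astride the boom, its bridge lies on the boom's top, legs beside it. Origin: centre of its underside, between the leg ends.
- rider_tab (a point): Where to grip the rider: in the middle of its tab, 44 mm above the leg ends, 26 mm above the bridge; axes as the rider's (tab is 14 mm thick along y).
- plain_block: Bystander: plain steel block 37 x 30 x 30 mm, no slot or tab. Origin under its centre.
- lens_mount: Bystander: lens in a round mount on a post, 90 mm tall. Origin under its foot.
- hex_driver: Bystander: screwdriver 160 mm long lying on the table.
- reagent_jar: Bystander: jar, 56 mm across, 75 mm tall. Origin under its centre.
- post_holder: Bystander: upright black cylinder 25 mm across, 50 mm tall. Origin under its centre.

How it is judged:
On the way:
1. the untouched boom has only just tipped onto the low stop (angle between boom's own y axis and vertical below 1.51 rad and contact force between boom and rest below 0.05 N and contact force between boom and low_stop between 0.01 and 0.62 N and contact force between each of the fingers, the arm and boom below 0.05 N), for 0.2 s.
At the end, for the whole second after the job is handed in: The untouched boom rests tipped on knife edge and low stop, off the rest, loading the stop under 0.62 N (balance point within about 8 mm past the edge); the released rider sits still and upright astride it, bridge on its top, within 8 mm of the edge along the boom and 6 mm of its centre line (all of step 1 and y of rider_tab in the frame of edge between -0.008 and 0.008 m and z of rider in the frame of boom between 0.003 and 0.009 m and x of rider in the frame of boom between -0.006 and 0.006 m and angle between rider's own z axis and vertical below 0.2 rad and contact force between rider and boom above 0.2 N and linear speed of each of rider, boom below 0.02 m/s).
It fails at once if the boom is pushed or squeezed with more than 15 N (contact force between any of the fingers, the arm and boom above 15 N).
It fails at once if the boom is pressed or jolted onto the knife edge with more than 45 N (contact force between boom and knife above 45 N).
It fails at once if a bystander is moved more than 20 mm (distance of any of plain_block, lens_mount, hex_driver, reagent_jar, post_holder from where it was at the start of the episode above 0.02 m).
It also fails if it takes over 72 s, if anything falls off the work surface, if the arm or the gripper's body presses on something with over 40 N, if the wrist force passes 120 N, or if a joint passes its speed limit or range.

### The arm

A 7-joint arm with a two-finger parallel gripper is mounted at the origin on the work surface. World frame = base frame: x ahead of the robot, y to its left, z up, the work surface at z = 0. Lengths are in m, angles in rad, forces in N, time in s.
With the tool pointing down it reaches from about 0.4 to 0.9 m from the base axis. Payload 5.6 kg.
Tool frame: the origin (TCP) lies at the very end of the fingers, on their centre line; the grasp point (between the pads) lies 19 mm behind it; x points along the fingers, z is the direction in which the jaws open and shut, and the axes are right-handed (so a half turn about x gives the same grasp; the last joint's range is limited). The gripper opens to 92 mm and grips with 3 to 60 N. Pads are 20 mm wide; open, the fingers measure 128 mm over their backs; the gripper's body (75 mm by 189 mm) begins 69 mm behind the grasp point.
Start: joints at [1.072, 0.468, -0.012, 1.603, 0.006, 1.071, -0.056], TCP at [0.286, -0.584, 0.215] pointing down, gripper open.
Joint ranges: [-2.53, 2.53], [-0.31, 2.02], [-1.57, 1.55], [0.28, 2.44], [-1.29, 4.43], [0.15, 1.84], [-2.92, 2.92]. Speed limits (rad/s): [2.57, 2.57, 3.14, 3.14, 3.14, 3.14, 3.14].

### API

Orientations are given as [roll, pitch, yaw] about the fixed x, y, z axes, in that order (R = Rz(yaw) Ry(pitch) Rx(roll)).
In Python, from bench import robot gives the robot as it stands.
- The arm moves only by the tool play_rows, never from a script. Its argument "increments" is text: rows parted by semicolons, each of 4 numbers parted by spaces: the shift along the tool's x, y, z in m, then the turn about the tool's x in degrees. A call has 1 to 10 rows; each row is the pose to reach, as a shift and turn from the pose commanded when the call began, along the tool's axes at that moment; what a row does not reach only later rows make up. A row lasts 1/10 s, in which the tool goes at most 50 mm and 8.59 degrees, less where a joint would pass 70% of its speed; a pose out of reach is approached as far as the arm can. A call with a gripper value outside its range is refused whole. "gripper" is the closure in counts, from 0 (fully open) to 255 (shut), set as the call begins (left out, the last holds). The fingers move at their own pace and stop on an object; "newtons" is the grip in N (left out, the last holds). Time passes only in rows, so rows that repeat a pose let the fingers close. It gives the time, the measured TCP pose, the force and the opening at its end, in the units of the state.
- robot.sense(): the state, without advancing time (a new reading comes with each control period).
- robot.snapshot(name): name is "scene" or "top" or "wrist"; returns the picture (420x560x3 uint8, red, green, blue); there is no depth.
- robot.camera_params(name): a dict with "mtx" (3x3 intrinsics, pixels), "cam_to_world" (4x4, takes a point from camera to world coordinates). Camera axes: x right, y down, z forward; pixel columns grow to the right and rows downward; lengths in m; the calibration is good to about 2 mm. A picture is of the moment at which its call begins: read the wrist's pose just before it. camera_params takes no time and is no camera call; for the wrist camera it gives the pose at the moment of the call.
- robot.job_done(): hands the job in, once; it reports no verdict.
Trained networks look in the newest picture that a camera, given by its name, has taken for a name from the list of things; names that differ only in an ending like _2 or _b are one class to them, and where a whole thing is asked for, a point or a joint stands for the part that bears it (a point fixed in the world has none). Each returns a list of dicts, best first, with "confidence" (0 to 1); they miss things now and then, are a little off and sometimes report something else, mostly with a low value. They report only what shows in the picture. A call takes as long as a camera call.
- robot.boxes_of(camera, query): "point" ([column, row] in pixels, amid what is visible of it).
- robot.silhouettes(camera, query): "pixels" (420x560 bool, what is visible of it) and "point" ([column, row] in pixels, amid what is visible of it).
The state is a dict: "time_s": time; "qpos": joint angles; "qvel": joint speeds; "joint_efforts": joint torques, N m; "position": TCP position; "ee_rot": TCP orientation; "wrist_force": force on the tool from outside, world axes, zero at the start; "torque": the same for the moment, N m; "grip_width": finger opening in m.
Only numpy, scipy, OpenCV 4.12 (cv2) and the standard library are available. Lean on these libraries where they do the work, as an engineer would, in place of code of your own. Each camera call takes 0.05 s, during which the arm holds its last target. There are 200 camera calls.

## Working session

There is one attempt and no reset: what is moved stays moved. The work goes in short steps, Python scripts to look and compute and a tool call to move; the robot and the scene stay as the last step left them, time stands still between calls to the robot, and variables do not carry over. Pictures are saved under pics/ and viewed, about 8 in all and at most 12, crops included, and the job is handed in when it is done.

Besides the shell and the picture viewer there is one more tool, called as name(argument=value, ...), one argument or row to a line, values as JSON. play_rows: Moves the arm, as the interface text tells. Its arguments: {"type":"object","properties":{"increments":{"type":"string"},"gripper":{"type":"number"},"newtons":{"type":"number"}},"required":["increments"]}

```bash
mkdir -p pics; cat > h.py <<'E'
import numpy as np, cv2
from bench import robot
from scipy.spatial.transform import Rotation as R
def snap(n,f=None):
    im=robot.snapshot(n)
    if f: cv2.imwrite('pics/'+f,im[:,:,::-1])
    return im
def ray(cam,px,z):
    p=robot.camera_params(cam);K=np.array(p['mtx']);T=np.array(p['cam_to_world'])
    d=T[:3,:3]@np.linalg.solve(K,[px[0],px[1],1.]);o=T[:3,3]
    return o+d*(z-o[2])/d[2]
def proj(cam,P):
    p=robot.camera_params(cam);K=np.array(p['mtx']);T=np.linalg.inv(np.array(p['cam_to_world']))
    q=K@(T[:3,:3]@np.array(P)+T[:3,3]);return q[:2]/q[2]
E
python3 - <<'E'
from h import *
print(robot.sense())
a=snap('top','top0.png');b=snap('scene','scene0.png')
for n in ['jig','boom','rider','rider_tab','boom_push_end','boom_far_end','edge','plain_block','lens_mount','hex_driver','reagent_jar','post_holder']:
  for c in ['top','scene']:
    r=robot.boxes_of(c,n)[:2]
    print(n,c,[(np.round(x['point'],1),round(x['confidence'],2),np.round(ray(c,x['point'],.03),3)) for x in r])
cv2.imwrite('pics/both.png',cv2.resize(np.hstack([a,b]),(800,300))[:,:,::-1])
for c in ['top','scene']:print(np.round(robot.camera_params(c)['cam_to_world'],3))
E
```

```text
{'time_s': 0.0, 'qpos': array([ 1.0720007 ,  0.46837468, -0.01159373,  1.60361844,  0.00599074,
        1.07138284, -0.05630472]), 'qvel': array([ 0.00058162, -0.00047758,  0.00069198,  0.00064987, -0.00098398,
       -0.00222213,  0.0004778 ]), 'joint_efforts': array([-5.40427136e-04, -5.20571101e+01, -1.19816870e-02, -2.43744600e+01,
       -5.64122899e-02,  1.72651524e-02,  1.36715757e-04]), 'position': array([ 0.28579478, -0.58315524,  0.2136441 ]), 'ee_rot': array([-3.0736914 ,  1.56904748,  2.09441194]), 'wrist_force': array([ 0.40251504,  0.17764661, -0.00108819]), 'torque': array([ 0.0489109 , -0.02976564, -0.02917174]), 'grip_width': 0.09154860863252852}
jig top [(array([302.9, 247. ]), 0.83, array([ 0.456, -0.017,  0.03 ]))]
jig scene [(array([234.5, 236.3]), 0.6, array([ 0.499, -0.05 ,  0.03 ]))]
boom top [(array([276. , 243.3]), 0.79, array([0.465, 0.045, 0.03 ]))]
boom scene [(array([252.3, 207.6]), 0.85, array([0.436, 0.04 , 0.03 ]))]
rider top [(array([266.7, 164.1]), 0.68, array([0.652, 0.065, 0.03 ]))]
rider scene [(array([318.9, 254.9]), 0.76, array([0.655, 0.068, 0
[... 1171 characters left out ...]
ne [(array([ 97.3, 240.8]), 0.81, array([ 0.338, -0.307,  0.03 ]))]
reagent_jar top [(array([106.2, 187.4]), 0.64, array([0.597, 0.437, 0.03 ]))]
reagent_jar scene [(array([411.7, 181.1]), 0.78, array([0.584, 0.445, 0.03 ]))]
post_holder top [(array([423. , 196.3]), 0.49, array([ 0.573, -0.305,  0.03 ]))]
post_holder scene [(array([138.8, 310.2]), 0.65, array([ 0.572, -0.311,  0.03 ])), (array([248.8, 206.3]), 0.19, array([0.427, 0.036, 0.03 ]))]
[[-0.01  -0.991  0.131  0.408]
 [-0.999  0.006 -0.032  0.074]
 [ 0.031 -0.131 -0.991  0.979]
 [ 0.     0.     0.     1.   ]]
[[ 0.592  0.512 -0.623  1.209]
 [ 0.806 -0.355  0.474 -0.463]
 [ 0.021 -0.782 -0.623  0.777]
 [ 0.     0.     0.     1.   ]]
```

View pics/top0.png

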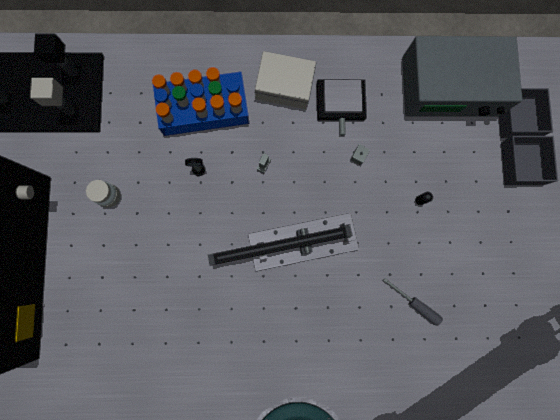

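View pics/scene0.png

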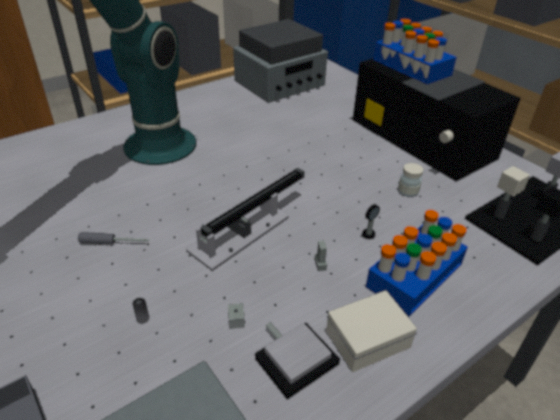

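```bash
cat >> h.py <<'E'
def line(cam,n,z):
    m=robot.silhouettes(cam,n)[0]['pixels'].astype(np.uint8)
    c=max(cv2.findContours(m,0,2)[0],key=cv2.contourArea)
    b=cv2.boxPoints(cv2.minAreaRect(c))
    return np.array([ray(cam,p,z)[:2] for p in b])
def go(P,yaw=None):
    """tool-axis increments to world P, jaw (z) axis along world heading yaw (mod pi)"""
    s=robot.sense();M=R.from_euler('xyz',s['ee_rot']).as_matrix()
    d=M.T@(np.array(P)-s['position']);t=0
    if yaw is not None:
        h=np.arctan2(M[1,2],M[0,2]); w=yaw-h; w=(w+np.pi/2)%np.pi-np.pi/2
        t=-np.degrees(w) # tool x down
    print('t',round(s['time_s'],2),'pos',np.round(s['position'],4),'jaw',round(np.degrees(np.arctan2(M[1,2],M[0,2])),2),'toolx',np.round(M[:,0],3),'inc mm',np.round(d*1e3,1),'turn',round(t,1),'F',np.round(s['wrist_force'],2),'w',round(s['grip_width'],4),'q7',round(s['qpos'][6],2))
E
python3 - <<'E'
from h import *
a=snap('top')
for n,z in [('boom',.08),('jig',.012),('rider',.03)]:
    b=line('top',n,z);print(n,np.round(b,3).tolist(),'c',np.round(b.mean(0),4),[np.round(np.degrees(np.arctan2(*(b[i+1]-b[i])[::-1])),1) for i in (0,1)])
go([.45,.0,.35],np.radians(98))
cv2.imwrite('pics/crop.png',cv2.resize(a[140:290,190:390],None,fx=4,fy=4,interpolation=2)[:,:,::-1])
E
```

```text
boom [[0.439, 0.196], [0.502, -0.119], [0.476, -0.123], [0.414, 0.191]] c [0.4579 0.0364] [np.float64(-78.8), np.float64(-170.2)]
jig [[0.49, 0.113], [0.54, -0.135], [0.448, -0.151], [0.4, 0.095]] c [ 0.4692 -0.0194] [np.float64(-78.6), np.float64(-170.2)]
rider [[0.638, 0.09], [0.679, 0.074], [0.671, 0.053], [0.63, 0.069]] c [0.6546 0.0714] [np.float64(-21.5), np.float64(-112.5)]
t 1.5 pos [ 0.2861 -0.5837  0.2146] jaw -63.89 toolx [-0. -0. -1.] inc mm [-135.4  404.1 -452. ] turn 18.1 F [-0.37 -0.45 -0.38] w 0.092 q7 -0.06
```

View pics/crop.png

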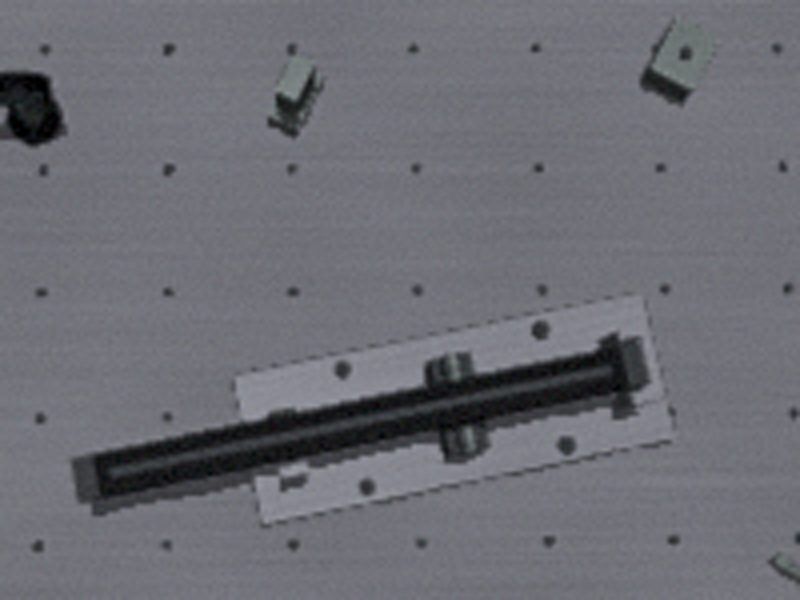

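```bash
python3 - <<'E'
from h import *
go([.52,.02,.35],np.radians(101.3))
E
```

```text
t 1.5 pos [ 0.2861 -0.5837  0.2146] jaw -63.89 toolx [-0. -0. -1.] inc mm [-135.4  475.7 -439.1] turn 14.8 F [-0.37 -0.45 -0.38] w 0.092 q7 -0.06
```

play_rows(
  increments="-0.01 0.036 -0.033 1; -0.03 0.072 -0.066 2; -0.05 0.108 -0.1 4; -0.07 0.144 -0.133 6; -0.09 0.18 -0.166 8; -0.1 0.216 -0.2 10; -0.11 0.252 -0.233 12; -0.12 0.288 -0.266 14; -0.13 0.324 -0.3 14.8; -0.135 0.36 -0.333 14.8",
  gripper=255,
  newtons=10,
)

```text
time_s: 2.5
position: [0.4593, -0.1349, 0.3494]
ee_rot: [0.868, 1.569, -0.506]
wrist_force: [0.8, -0.6, 0.2]
grip_width: 0.0141
```

```bash
python3 - <<'E'
from h import *
go([.52,.02,.35],np.radians(101.3))
E
```

```text
t 2.5 pos [ 0.4593 -0.1349  0.3494] jaw -78.73 toolx [ 0.002 -0.001 -1.   ] inc mm [  -0.6   89.9 -140. ] turn -0.0 F [ 0.82 -0.6   0.18] w 0.0141 q7 -1.18
```

play_rows(
  increments="0 0.025 -0.04 0; 0 0.055 -0.08 0; 0 0.08 -0.12 0; 0 0.09 -0.14 0; 0 0.09 -0.14 0; 0 0.09 -0.14 0",
)

```text
time_s: 3.1
position: [0.5194, 0.0178, 0.348]
ee_rot: [-0.833, 1.57, -2.207]
wrist_force: [-0.1, -0.2, 0.4]
grip_width: 0.0009
```

```bash
python3 - <<'E'
from h import *
s=robot.sense()
P=robot.camera_params('wrist')
a=snap('wrist','w1.png')
print(np.round(P['cam_to_world'],3))
for n,z in [('rider',.03),('rider_tab',.06),('edge',.06),('boom_push_end',.07),('boom_far_end',.07),('boom',.08)]:
  try:
    r=robot.silhouettes('wrist',n)
    for x in r[:2]: print(n,round(x['confidence'],2),np.round(x['point'],1),np.round(ray('wrist',x['point'],z),4))
  except Exception as e: print(n,e)
go([.417,.241,.2])
go([.417,.241,.055])
E
```

```text
[[ 0.197 -0.941 -0.274  0.596]
 [-0.98  -0.189 -0.056  0.034]
 [ 0.     0.28  -0.96   0.518]
 [ 0.     0.     0.     1.   ]]
rider 0.78 [263.1  75.7] [0.6594 0.0703 0.03  ]
rider_tab 0.92 [262.3  77.8] [0.6528 0.0686 0.06  ]
rider_tab 0.15 [262.5 214.1] [0.4562 0.0327 0.06  ]
edge 0.72 [299.9 200.4] [ 0.4897 -0.0207  0.06  ]
edge 0.2 [263.9  77.2] [0.654  0.0667 0.06  ]
boom_push_end 0.78 [259. 216.] [0.4553 0.0379 0.07  ]
boom_far_end 0.74 [259.5 214.5] [0.4578 0.0378 0.07  ]
boom_far_end 0.38 [412.9  95.6] [ 0.6701 -0.1415  0.07  ]
boom 0.71 [260.  213.7] [0.4624 0.0375 0.08  ]
t 3.45 pos [0.5194 0.0173 0.3483] jaw -78.78 toolx [ 0. -0. -1.] inc mm [ 148.2  -56.9 -239.4] turn 0 F [0.07 0.15 0.75] w 0.0006 q7 -1.54
t 3.45 pos [0.5194 0.0173 0.3483] jaw -78.78 toolx [ 0. -0. -1.] inc mm [ 293.2  -57.  -239.5] turn 0 F [0.07 0.15 0.75] w 0.0006 q7 -1.54
```

View pics/w1.png

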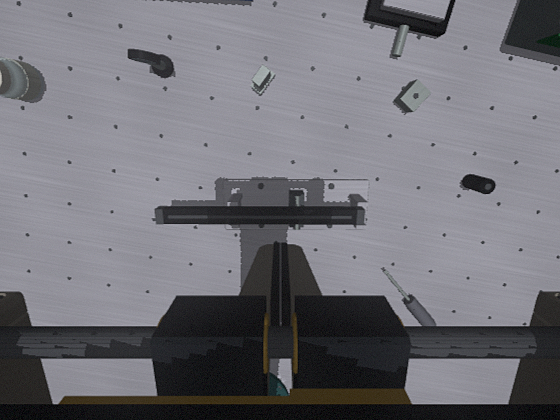

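play_rows(
  increments="0 -0.01 -0.05 0; 0.02 -0.02 -0.1 0; 0.05 -0.035 -0.145 0; 0.08 -0.045 -0.19 0; 0.12 -0.057 -0.22 0; 0.16 -0.057 -0.24 0; 0.21 -0.057 -0.24 0; 0.255 -0.057 -0.24 0; 0.293 -0.057 -0.24 0; 0.293 -0.057 -0.24 0",
)

```text
time_s: 4.45
position: [0.4129, 0.2399, 0.0506]
ee_rot: [-1.301, 1.56, -2.674]
wrist_force: [-1.0, 0.1, 0.3]
grip_width: 0.0006
```

```bash
python3 - <<'E'
from h import *
go([.4265,.1936,.055],np.radians(101.3))
a=snap('wrist');b=snap('scene')
r=robot.silhouettes('wrist','boom_push_end');print([(x['confidence'],x['point']) for x in r[:2]])
cv2.imwrite('pics/p1.png',np.vstack([a[:,:,::-1][100:400],b[:,:,::-1][100:400]]))
p=robot.camera_params('wrist');print(np.round(p['cam_to_world'],4).tolist(),np.round(p['mtx'],1).tolist())
E
```

```text
t 4.45 pos [0.4129 0.2399 0.0506] jaw -78.69 toolx [-0.01  -0.005 -1.   ] inc mm [-4.3  4.2 48.1] turn 0.0 F [-0.95  0.12  0.32] w 0.0006 q7 -2.32
[(0.73, [461.3, 265.1])]
[[0.1968, -0.9419, -0.272, 0.4944], [-0.9804, -0.1894, -0.0535, 0.2589], [-0.0011, 0.2773, -0.9608, 0.2267], [0.0, 0.0, 0.0, 1.0]] [[300.7, 0.0, 280.0], [0.0, 300.7, 211.7], [0.0, 0.0, 1.0]]
```

View pics/p1.png

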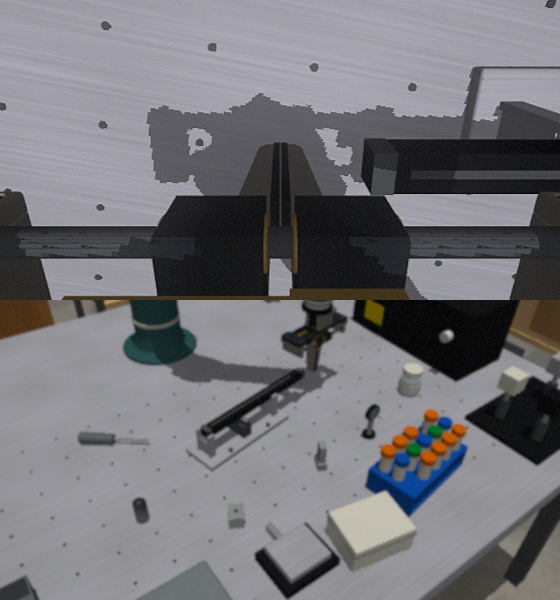

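play_rows(
  increments="-0.004 0.004 0.01 0; -0.004 0.004 0.02 0; -0.004 0.004 0.025 0; -0.004 0.004 0.027 0; -0.004 0.004 0.029 0; -0.004 0.004 0.031 0; -0.004 0.004 0.033 0; -0.004 0.004 0.035 0; -0.004 0.004 0.035 0",
)

```text
time_s: 5.5
position: [0.4272, 0.2089, 0.0591]
ee_rot: [-2.276, 1.571, 2.634]
wrist_force: [0.3, 0.0, -0.1]
grip_width: 0.0005
```

```bash
cat > chk.py <<'E'
from h import *
import sys
go([.4265,.1936,.055],np.radians(101.3))
b=snap('scene');a=robot.boxes_of('scene','boom_push_end')
m=robot.silhouettes('scene','boom')[0]['pixels']
ys,xs=np.nonzero(m)
c=max(cv2.findContours(m.astype(np.uint8),0,2)[0],key=cv2.contourArea)
r=cv2.boxPoints(cv2.minAreaRect(c)); 
v=r[1]-r[0] if np.linalg.norm(r[1]-r[0])>np.linalg.norm(r[2]-r[1]) else r[2]-r[1]
print('angle',round(np.degrees(np.arctan2(v[1],v[0])),2),'right top',xs.max(),ys[xs>=xs.max()-4].min(),ys.min(),'left',xs.min(),ys.max(),'len',np.linalg.norm(v))
g=cv2.cvtColor(b,7);cv2.imwrite('pics/s_%s.png'%sys.argv[1],b[:,:,::-1])
E
python3 chk.py 0
```

```text
t 5.5 pos [0.4272 0.2089 0.0591] jaw -78.69 toolx [-0.  0. -1.] inc mm [ 4.1 -3.7 14.9] turn 0.0 F [ 0.31  0.01 -0.06] w 0.0005 q7 -2.24
angle -31.33 right top 304 169 169 left 201 237 len 119.36499
```

play_rows(
  increments="0.004 -0.004 0.002 0; 0.004 -0.004 0.004 0; 0.004 -0.004 0.006 0; 0.004 -0.004 0.008 0; 0.004 -0.004 0.01 0; 0.004 -0.004 0.012 0; 0.004 -0.004 0.014 0; 0.004 -0.004 0.016 0; 0.004 -0.004 0.016 0",
)

```text
time_s: 6.55
position: [0.4266, 0.194, 0.0555]
ee_rot: [2.445, 1.568, 1.073]
wrist_force: [-1.0, 4.5, 2.1]
grip_width: 0.0005
```

```bash
python3 chk.py 1
```

```text
t 6.55 pos [0.4266 0.194  0.0555] jaw -78.62 toolx [ 0.001  0.002 -1.   ] inc mm [ 0.5 -0.2  0.3] turn 0.1 F [-0.99  4.51  2.1 ] w 0.0005 q7 -2.21
angle -32.83 right top 299 171 170 left 196 241 len 119.56606
```

play_rows(
  increments="0 0 0.002 0; 0 0 0.004 0; 0 0 0.006 0; 0 0 0.008 0; 0 0 0.008 0; 0 0 0.003 0; 0 0 -0.002 0; 0 0 -0.002 0; 0 0 -0.002 0",
)

```text
time_s: 7.6
position: [0.4258, 0.1939, 0.0549]
ee_rot: [-0.928, 1.57, -2.302]
wrist_force: [-0.1, -0.9, -0.2]
grip_width: 0.0002
```

```bash
python3 chk.py 2; python3 - <<'E'
from h import *
a=snap('wrist');b=snap('scene')
cv2.imwrite('pics/p2.png',np.vstack([a[180:380,280:480],b[140:260,170:370]]).repeat(2,0).repeat(2,1)[:600,:,::-1])
E
```

```text
t 7.6 pos [0.4258 0.1939 0.0549] jaw -78.68 toolx [-0.001 -0.001 -1.   ] inc mm [-0.1  0.6  0.5] turn 0.0 F [-0.11 -0.91 -0.16] w 0.0002 q7 -2.22
angle -33.02 right top 297 173 172 left 193 243 len 120.9455
```

View pics/p2.png

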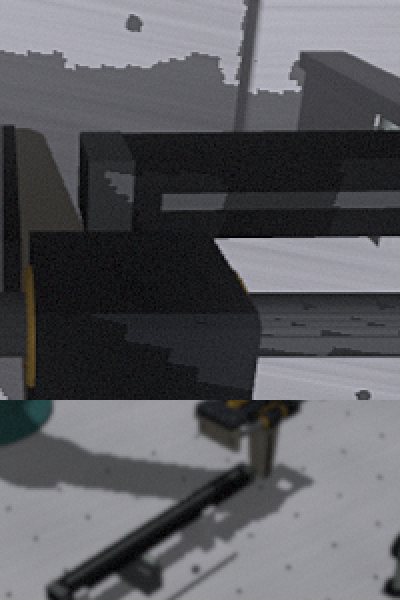

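play_rows(
  increments="0 0 0.005 0; 0 0 0.009 0; 0 0 0.011 0; 0 0 0.013 0; 0 0 0.015 0; 0 0 0.015 0; 0 0 0.01 0; 0 0 0.005 0; 0 0 0.005 0; 0 0 0.005 0",
)

```text
time_s: 8.85
position: [0.427, 0.1893, 0.0551]
ee_rot: [-0.7, 1.57, -2.073]
wrist_force: [1.7, 0.1, -0.0]
grip_width: 0.0005
```

```bash
cat >> chk.py <<'E'
w=snap('wrist');cv2.imwrite('pics/w_%s.png'%sys.argv[1],w[:,:,::-1])
m=robot.silhouettes('wrist','boom')
if m:
    p=m[0]['pixels'];
    cs=range(340,540,20);print('wrist top rows',[int(np.nonzero(p[:,c])[0].min()) if p[:,c].any() else None for c in cs],'left col',np.nonzero(p.any(0))[0].min())
E
python3 chk.py 3
```

```text
t 8.85 pos [0.427  0.1893 0.0551] jaw -78.67 toolx [-0.    -0.001 -1.   ] inc mm [ 0.1  0.4 -4.3] turn 0.0 F [ 1.71  0.14 -0.02] w 0.0005 q7 -2.21Traceback (most recent call last):
  File "chk.py", line 5, in <module>
    m=robot.silhouettes('scene','boom')[0]['pixels']
      ~~~~~~~~~~~~~~~~~~~~~~~~~~~~~~~~~^^^
IndexError: list index out of range
```

```bash
cat > chk.py <<'E'
from h import *
import sys
go([.4265,.1936,.055],np.radians(101.3))
for cam in ('scene','wrist'):
    b=snap(cam);cv2.imwrite('pics/%s_%s.png'%(cam,sys.argv[1]),b[:,:,::-1])
    m=robot.silhouettes(cam,'boom') or robot.silhouettes(cam,'boom')
    if not m: print(cam,'miss');continue
    p=m[0]['pixels'].astype(np.uint8)
    r=cv2.minAreaRect(max(cv2.findContours(p,0,2)[0],key=cv2.contourArea))
    cs=range(340,540,20) if cam=='wrist' else range(200,300,10)
    print(cam,'rect',np.round(r[0],1),np.round(r[1],1),round(r[2],2),'top rows',[int(np.nonzero(p[:,c])[0].min()) if p[:,c].any() else None for c in cs],'left',np.nonzero(p.any(0))[0].min())
E
python3 chk.py 3
```

```text
t 9.0 pos [0.4271 0.1892 0.0551] jaw -78.7 toolx [-0. -0. -1.] inc mm [ 0.1  0.3 -4.4] turn 0.0 F [-1.32  0.29  0.55] w 0.0009 q7 -2.21
scene rect [243.3 208.1] [ 13.9 122.3] 56.6 top rows [229, 223, 216, 210, 204, 197, 191, 185, 178, 173] left 191
wrist rect [439.5 271.2] [ 55.4 239.2] 89.74 top rows [244, 245, 245, 245, 245, 244, 244, 245, 244, 245] left 320
```

play_rows(
  increments="0 0 0.005 0; 0 0 0.009 0; 0 0 0.011 0; 0 0 0.013 0; 0 0 0.015 0; 0 0 0.015 0; 0 0 0.01 0; 0 0 0.005 0; 0 0 0.005 0; 0 0 0.005 0",
)

```text
time_s: 10.2
position: [0.428, 0.1844, 0.0551]
ee_rot: [-0.689, 1.57, -2.062]
wrist_force: [-0.1, -0.5, 0.6]
grip_width: 0.0004
```

```bash
python3 chk.py 4
```

```text
t 10.2 pos [0.428  0.1844 0.0551] jaw -78.67 toolx [-0.    -0.001 -1.   ] inc mm [ 0.1  0.4 -9.3] turn 0.0 F [-0.08 -0.46  0.57] w 0.0004 q7 -2.2
scene rect [241.5 208.7] [ 14.4 126.8] 53.03 top rows [232, 225, 217, 210, 202, 195, 188, 181, 175, 170] left 189
wrist rect [443.  280.8] [ 59.  234.7] 87.64 top rows [256, 256, 255, 254, 253, 252, 251, 250, 250, 249] left 326
```

play_rows(
  increments="0 0 -0.02 0; 0 0 -0.04 0; -0.04 0 -0.04 0; -0.08 0 -0.04 0; -0.12 0 -0.03 0; -0.15 0 0 0; -0.17 -0.005 0.05 0; -0.17 -0.01 0.1 0; -0.17 -0.02 0.15 0; -0.17 -0.03 0.19 0",
  gripper=100,
)

```text
time_s: 11.4
position: [0.4358, -0.0102, 0.2256]
ee_rot: [0.847, 1.569, -0.528]
wrist_force: [0.2, 0.5, -0.2]
grip_width: 0.0558
```

play_rows(
  increments="0 0 0 0; 0 0 0 0; 0 0 0 0",
)

```text
time_s: 11.7
position: [0.4359, -0.0065, 0.2252]
ee_rot: [2.685, 1.57, 1.314]
wrist_force: [-0.1, 1.2, 0.3]
grip_width: 0.0559
```

```bash
python3 - <<'E'
from h import *
go([.469,-.019,.2],np.radians(101.3))
p=robot.camera_params('wrist');np.savez('cam5.npz',**p)
a=snap('wrist','w5.png')
for n,z in [('rider',.03),('rider_tab',.05),('edge',.06),('boom',.08),('jig',.012)]:
    r=robot.silhouettes('wrist',n)
    for x in r[:1]:
        print(n,round(x['confidence'],2),np.round(x['point'],1),np.round(ray('wrist',x['point'],z),4))
        b=line('wrist',n,z);print('  ',np.round(b,4).tolist())
E
```

```text
t 11.7 pos [ 0.4359 -0.0065  0.2252] jaw -78.59 toolx [ 0.  0. -1.] inc mm [25.2 29.9 18.8] turn 0.1 F [-0.09  1.23  0.33] w 0.0559 q7 -1.5
edge 0.82 [298.4 156.7] [ 0.4832 -0.0168  0.06  ]
   [[0.4962, -0.0015], [0.5007, -0.0239], [0.4829, -0.028], [0.4782, -0.0053]]
boom 0.96 [267.2 170.9] [0.4641 0.0132 0.08  ]
   [[0.443, 0.1672], [0.5136, -0.1433], [0.4859, -0.1536], [0.4133, 0.165]]
jig 0.57 [299.3 146.5] [ 0.4914 -0.0199  0.012 ]
   [[0.4881, 0.1089], [0.5376, -0.1363], [0.5003, -0.1483], [0.4493, 0.1042]]
```

View pics/w5.png

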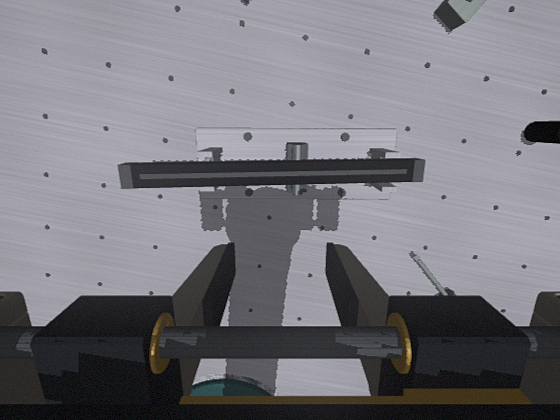

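```bash
python3 - <<'E'
import numpy as np,h
d=np.load('cam5.npz');K=d['mtx'];T=d['cam_to_world']
def r(px,z):
    v=T[:3,:3]@np.linalg.solve(K,[*px,1.]);o=T[:3,3];return (o+v*(z-o[2])/v[2])[:2]
ux=np.array([.981,.196]);uy=np.array([-.196,.981])
e=r((297,142),.06)-.028*ux;print('edge from knife end',e)
p=(r((197,128),.012)+r((397,128),.012))/2;print('plate far mid - 45mm',p-.045*ux, 'len',np.linalg.norm(r((197,128),.012)-r((397,128),.012)))
v=r((197,128),.012)-r((397,128),.012);print('heading',np.degrees(np.arctan2(v[1],v[0])))
for px in [(297,172),(297,174)]: print('boom stripe',r(px,.08))
e0=np.array([.469,-.019]);b=r((297,173),.08);print('boom lateral',(b-e0)@ux,'along',(b-e0)@uy)
for n,c in [('e',e),('p',p-.045*ux)]:print(n,(c-e0)@ux,(c-e0)@uy)
for a,z in [((132,175),.095),((414,170),.066)]:
  q=r(a,z);print('end',q,(q-e0)@ux,(q-e0)@uy)
from h import *
go([.56,.03,.25],np.radians(68.7))
E
```

```text
edge from knife end [ 0.47085227 -0.0175326 ]
plate far mid - 45mm [ 0.46845334 -0.02034843] len 0.24535841951197823
heading 101.45776004444745
boom stripe [ 0.46915622 -0.01733767]
boom stripe [ 0.46709411 -0.01778959]
boom lateral -0.000575697599869212 along 0.0015805643033730303
e 0.002104689265440938 0.0010764779934139196
p -0.0008005644580526348 -0.0012156678314639772
end [0.43538965 0.1455522 ] -0.0007195176399923952 0.16801333853451275
end [ 0.49480958 -0.14358754] 0.0009000363029999703 -0.12727905352125216
t 12.15 pos [ 0.4359 -0.0073  0.2251] jaw -78.65 toolx [-0.  0. -1.] inc mm [-24.9 129.  -12.1] turn 32.7 F [-0.43 -0.11 -0.5 ] w 0.0558 q7 -1.5
```

play_rows(
  increments="0 0.03 -0.01 0; 0 0.07 -0.02 0; 0 0.11 -0.024 0; 0 0.14 -0.024 0; 0 0.16 -0.024 0; 0 0.16 -0.024 0; 0 0.16 -0.024 0; 0 0.16 -0.024 0",
)

```text
time_s: 12.95
position: [0.5871, 0.047, 0.2251]
ee_rot: [-1.234, 1.57, -2.607]
wrist_force: [-0.5, -0.5, 0.1]
grip_width: 0.056
```

```bash
python3 - <<'E'
from h import *
go([.655,.07,.2],np.radians(68.7))
p=robot.camera_params('wrist');np.savez('cam6.npz',**p)
a=snap('wrist','w6.png');print(np.round(p['cam_to_world'],3)[:3,3])
for n,z in [('rider',.03),('rider_tab',.05)]:
    for x in robot.silhouettes('wrist',n)[:1]:
        print(n,round(x['confidence'],2),np.round(x['point'],1),np.round(ray('wrist',x['point'],z),4))
        c=np.array(x['point']).astype(int)
x0,y0=max(c[0]-75,0),max(c[1]-60,0);print(x0,y0)
cv2.imwrite('pics/w6c.png',cv2.resize(a[y0:y0+120,x0:x0+150],None,fx=5,fy=5,interpolation=2)[:,:,::-1])
E
```

```text
t 12.95 pos [0.5871 0.047  0.2251] jaw -78.69 toolx [-0.001 -0.    -1.   ] inc mm [25.  71.1 -9.2] turn 32.6 F [-0.51 -0.51  0.13] w 0.056 q7 -1.69
[0.664 0.063 0.395]
rider 0.67 [271.4 130. ] [0.6559 0.0714 0.03  ]
rider_tab 0.62 [271.6 125.1] [0.6617 0.0718 0.05  ]
196 65
```

View pics/w6c.png

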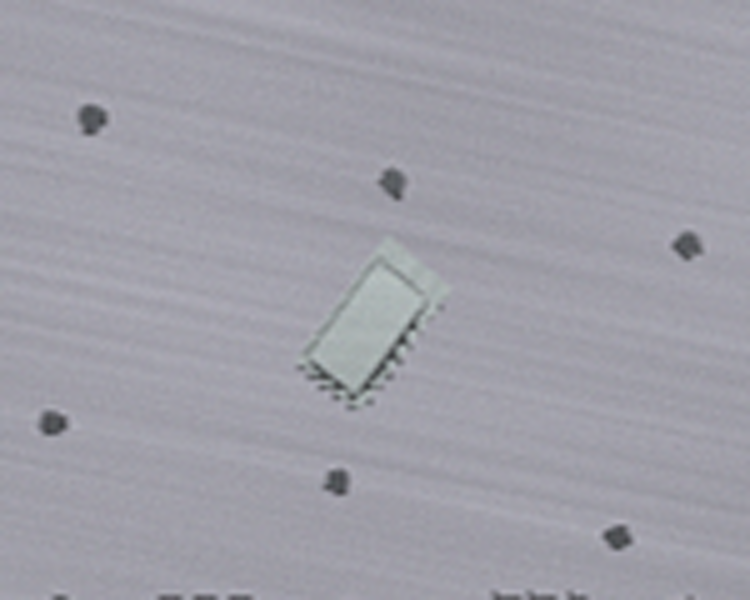

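```bash
python3 - <<'E'
from h import *
c=[np.array([196+x/5-.4,65+y/5-.4]) for x,y in [(383,260),(430,298),(353,393),(308,357)]]
w=np.array([ray('wrist',p,.062)[:2] for p in c]);print(w.round(4),'ctr',w.mean(0))
long=(w[0]+w[1]-w[2]-w[3])/2;short=(w[1]+w[2]-w[0]-w[3])/2
print(np.linalg.norm(long),np.linalg.norm(short))
hl=np.degrees(np.arctan2(*long[::-1]));hs=np.degrees(np.arctan2(*short[::-1]));print(hl,hs)
C=w.mean(0)
go([*C,.1],np.radians((hs+hl-90)/2))
go([*C,.025],np.radians((hs+hl-90)/2))
E
```

```text
[[0.6704 0.0725]
 [0.6648 0.0612]
 [0.6422 0.0736]
 [0.6477 0.0845]] ctr [0.65630664 0.07294036]
0.025763464905138277 0.012396116431028672
-28.355028134399817 -116.68803053788942
t 13.1 pos [0.5875 0.0469 0.2256] jaw -78.71 toolx [ 0.    -0.001 -1.   ] inc mm [125.6  72.5 -12.2] turn 38.8 F [-0.61  0.51 -0.44] w 0.0561 q7 -1.69
t 13.1 pos [0.5875 0.0469 0.2256] jaw -78.71 toolx [ 0.    -0.001 -1.   ] inc mm [200.6  72.5 -12.2] turn 38.8 F [-0.61  0.51 -0.44] w 0.0561 q7 -1.69
```

play_rows(
  increments="0.02 0.025 -0.004 8; 0.04 0.05 -0.008 16; 0.06 0.0725 -0.012 24; 0.08 0.0725 -0.012 32; 0.1 0.0725 -0.012 38.8; 0.13 0.0725 -0.012 38.8; 0.13 0.0725 -0.012 38.8; 0.13 0.0725 -0.012 38.8",
)

```text
time_s: 13.9
position: [0.6567, 0.0732, 0.0956]
ee_rot: [-1.166, 1.57, 3.067]
wrist_force: [1.2, 0.1, 1.2]
grip_width: 0.0561
```

```bash
python3 - <<'E'
from h import *
go([.6563,.0729,.025],np.radians(-117.5))
E
```

```text
t 13.9 pos [0.6567 0.0732 0.0956] jaw -117.48 toolx [-0.001  0.    -1.   ] inc mm [70.6 -0.2  0.4] turn 0.0 F [1.24 0.12 1.16] w 0.0561 q7 -2.38
```

play_rows(
  increments="0.03 0 0 0; 0.055 0 0 0; 0.07 0 0 0; 0.07 0 0 0; 0.07 0 0 0",
)

```text
time_s: 14.4
position: [0.6579, 0.0734, 0.0266]
ee_rot: [2.244, 1.569, 0.193]
wrist_force: [-0.4, -0.2, 0.6]
grip_width: 0.0559
```

play_rows(
  increments="0 0 0 0; 0 0 0 0; 0 0 0 0; 0 0 0 0; 0 0 0 0; 0 0 0 0; 0 0 0 0; 0 0 0 0",
  gripper=255,
  newtons=15,
)

```text
time_s: 15.2
position: [0.6569, 0.0732, 0.0253]
ee_rot: [0.991, 1.571, -1.059]
wrist_force: [-0.2, -0.5, 1.7]
grip_width: 0.014
```

play_rows(
  increments="-0.04 0 0 0; -0.08 0 0 0; -0.12 0 0 0; -0.14 0 0 0; -0.14 0 0 0",
)

```text
time_s: 15.7
position: [0.6591, 0.0737, 0.169]
ee_rot: [2.17, 1.564, 0.119]
wrist_force: [0.5, -0.3, -0.7]
grip_width: 0.0138
```

```bash
python3 - <<'E'
from h import *
go([.469,-.0185,.165],np.radians(101.35))
E
```

```text
t 15.7 pos [0.6591 0.0737 0.169 ] jaw -117.49 toolx [ 0.007  0.001 -1.   ] inc mm [   2.6 -126.1  169.6] turn -38.8 F [ 0.49 -0.34 -0.74] w 0.0138 q7 -2.35
```

play_rows(
  increments="0 -0.025 0.034 -7.5; 0 -0.05 0.068 -15; 0 -0.075 0.1 -22.5; 0 -0.1 0.135 -30; 0 -0.115 0.16 -36; 0 -0.124 0.169 -38.8; 0 -0.124 0.169 -38.8; 0 -0.124 0.169 -38.8; 0 -0.124 0.169 -38.8",
)

```text
time_s: 16.6
position: [0.4696, -0.0188, 0.1648]
ee_rot: [2.968, 1.57, 1.594]
wrist_force: [0.6, -0.1, -0.9]
grip_width: 0.0143
```

```bash
python3 - <<'E'
from h import *
go([.469,-.0185,.12],np.radians(101.35))
E
```

```text
t 16.6 pos [ 0.4696 -0.0188  0.1648] jaw -78.69 toolx [-0.     0.001 -1.   ] inc mm [44.8 -0.5 -0.4] turn -0.0 F [ 0.64 -0.09 -0.92] w 0.0143 q7 -1.56
```

play_rows(
  increments="0.02 0 0 0; 0.038 0 0 0; 0.045 0 0 0; 0.045 0 0 0; 0.045 0 0 0; 0.045 0 0 0",
)

```text
time_s: 17.2
position: [0.4697, -0.0193, 0.1209]
ee_rot: [1.304, 1.569, -0.069]
wrist_force: [0.2, 0.3, -0.8]
grip_width: 0.0138
```

```bash
python3 - <<'E'
from h import *
go([.469,-.0185,.092],np.radians(101.35))
a=snap('wrist','w7.png');b=snap('scene','s7.png')
p=robot.camera_params('wrist');np.savez('cam7.npz',**p)
s=robot.sense()['position']
ux=np.array([.981,.196,0]);uy=np.array([-.196,.981,0]);L=s+[0,0,-.025]
for n,P in [('leg+x front',L+.0185*ux),('leg-x',L-.0185*ux),('leg+ +y',L+.0185*ux+.01*uy),('leg+ -y',L+.0185*ux-.01*uy),('edge knife end',np.array([.469,-.0185,.06])+.028*ux)]: print(n,proj('wrist',P).round(1),proj('scene',P).round(1))
A=cv2.resize(a[150:300,180:380],(800,600),interpolation=2)
cv2.imwrite('pics/w7c.png',A[:,:,::-1])
B=cv2.resize(b[130:280,160:360],(800,600),interpolation=2);cv2.imwrite('pics/s7c.png',B[:,:,::-1])
E
```

```text
t 17.2 pos [ 0.4697 -0.0193  0.1209] jaw -78.68 toolx [ 0.001 -0.    -1.   ] inc mm [28.9 -0.5 -0.9] turn -0.0 F [ 0.18  0.31 -0.84] w 0.0138 q7 -1.61
leg+x front [280.8 216.6] [243.9 205.5]
leg-x [280.7 266.3] [232.4 198.4]
leg+ +y [266.1 216.6] [247.1 203.5]
leg+ -y [295.6 216.6] [240.6 207.6]
edge knife end [279.5 191.9] [247.5 219.5]
```

View pics/w7c.png

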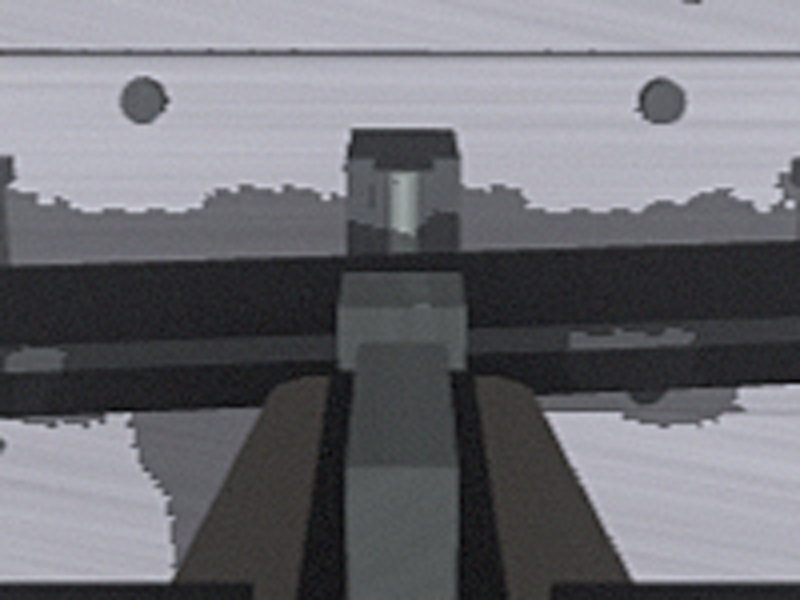

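View pics/s7c.png

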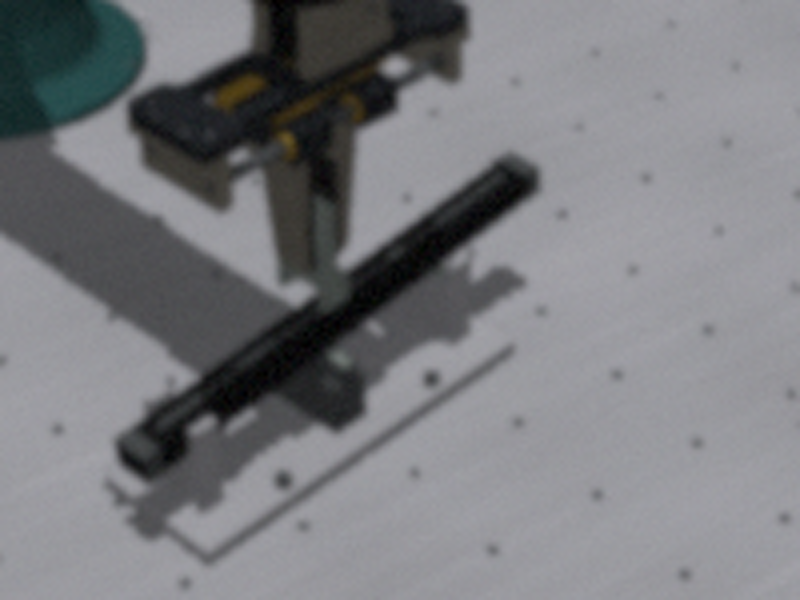

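```bash
python3 - <<'E'
from h import *
d=np.load('cam7.npz');K=d['mtx'];T=d['cam_to_world']
ux=np.array([.981,.196]);uy=np.array([-.196,.981]);e=np.array([.469,-.0185])
for px,z in [((280.7,236.7),.0801),((280.7,249.7),.0801),((280.7,213.2),.0601),((280.5,218),.0959),((280.5,226.6),.1139),((281.2,190),.06)]:
    v=T[:3,:3]@np.linalg.solve(K,[*px,1.]);o=T[:3,3];w=(o+v*(z-o[2])/v[2])[:2]-e
    print(px,'lat',round(w@ux*1e3,1),'along',round(w@uy*1e3,1))
E
```

```text
(280.7, 236.7) lat -1.8 along -1.0
(280.7, 249.7) lat -12.3 along -1.0
(280.7, 213.2) lat 10.6 along -1.0
(280.5, 218) lat 17.8 along -0.8
(280.5, 226.6) lat 17.8 along -0.7
(281.2, 190) lat 29.5 along -1.4
```

play_rows(
  increments="0.004 0 0 0; 0.008 0 0 0; 0.012 0 0 0; 0.015 0 0 0; 0.018 0 0 0; 0.021 0 0 0; 0.023 0 0 0; 0.025 0 0 0; 0.026 0 0 0; 0.026 0 0 0",
)

```text
time_s: 18.3
position: [0.4688, -0.0194, 0.0941]
ee_rot: [-1.584, 1.571, -2.957]
wrist_force: [-0.9, -0.2, -1.0]
grip_width: 0.0138
```

```bash
python3 chk.py 8
```

```text
t 18.3 pos [ 0.4688 -0.0194  0.0941] jaw -78.69 toolx [-0. -0. -1.] inc mm [  39.1    0.3 -217.2] turn 0.0 F [-0.85 -0.16 -0.97] w 0.0138 q7 -1.64
scene rect [214.3 229.2] [15.4 59. ] 53.13 top rows [231, 225, 217, 210, 216, 195, 188, 181, 174, 170] left 189
wrist rect [159.1 222.4] [18.8 37.7] 57.65 top rows [None, None, None, None, None, None, None, None, None, None] left 139
```

play_rows(
  increments="0.0005 0 0 0; 0.001 0 0 0; 0.0015 0 0 0; 0.0015 0 0 0; 0.0015 0 0 0",
)

```text
time_s: 19.0
position: [0.4689, -0.0194, 0.0927]
ee_rot: [-1.701, 1.571, -3.075]
wrist_force: [-0.6, -0.1, -0.8]
grip_width: 0.0135
```

play_rows(
  increments="0.0005 0 0 0; 0.0005 0 0 0; 0.0005 0 0 0",
)

```text
time_s: 19.3
position: [0.4689, -0.0194, 0.0922]
ee_rot: [-1.606, 1.571, -2.979]
wrist_force: [-0.6, 0.2, -0.3]
grip_width: 0.014
```

play_rows(
  increments="0.0005 0 0 0; 0.0005 0 0 0; 0.0005 0 0 0",
)

```text
time_s: 19.6
position: [0.469, -0.0194, 0.0919]
ee_rot: [0.896, 1.571, -0.477]
wrist_force: [-0.1, -0.3, 2.8]
grip_width: 0.0142
```

play_rows(
  increments="0.0005 0 0 0; 0.0005 0 0 0; 0.0005 0 0 0",
)

```text
time_s: 19.9
position: [0.469, -0.019, 0.0916]
ee_rot: [1.948, 1.57, 0.575]
wrist_force: [-1.7, 0.8, 5.5]
grip_width: 0.014
```

play_rows(
  increments="-0.0005 0 0 0; -0.001 0 0 0; -0.001 0 0 0; -0.001 0 0 0; -0.001 0 0 0",
)

```text
time_s: 20.4
position: [0.4687, -0.0195, 0.092]
ee_rot: [-1.699, 1.57, -3.073]
wrist_force: [-0.7, -0.4, 0.0]
grip_width: 0.0141
```

```bash
python3 chk.py 9
```

```text
t 20.4 pos [ 0.4687 -0.0195  0.092 ] jaw -78.69 toolx [-0. -0. -1.] inc mm [  37.     0.4 -217.2] turn 0.0 F [-0.68 -0.37  0.04] w 0.0141 q7 -1.64
scene rect [214.3 230.2] [14.8 58.5] 54.64 top rows [232, 226, 218, 211, None, 195, 188, 182, 174, 171] left 189
wrist rect [132.  251.5] [ 47.2 265.6] 88.2 top rows [220, 221, 219, 219, 224, 225, 217, 225, None, None] left 0
```

play_rows(
  increments="-0.0003 0 0 0; -0.0003 0 0 0; -0.0003 0 0 0; -0.0003 0 0 0; -0.0003 0 0 0; -0.0003 0 0 0; -0.0003 0 0 0",
  gripper=170,
)

```text
time_s: 21.3
position: [0.4689, -0.0194, 0.0925]
ee_rot: [-0.962, 1.571, -2.336]
wrist_force: [0.7, -0.1, -0.1]
grip_width: 0.0308
```

```bash
python3 chk.py 10; python3 - <<'E'
from h import *
b=cv2.imread('pics/scene_10.png');a=cv2.imread('pics/wrist_10.png')
cv2.imwrite('pics/r10.png',np.vstack([cv2.resize(a[150:300,180:380],(400,300)),cv2.resize(b[130:280,160:360],(400,300))]))
E
```

```text
t 21.3 pos [ 0.4689 -0.0194  0.0925] jaw -78.69 toolx [-0. -0. -1.] inc mm [  37.5    0.3 -217.2] turn 0.0 F [ 0.66 -0.09 -0.12] w 0.0308 q7 -1.64
scene rect [214.4 228.7] [14.8 58.2] 53.13 top rows [231, 225, 216, 210, None, 196, 188, 181, 173, 170] left 189
wrist rect [132.8 251.4] [ 48.9 267.2] 88.17 top rows [221, 221, 220, 218, 224, 224, 217, 224, None, None] left 0
```

View pics/r10.png

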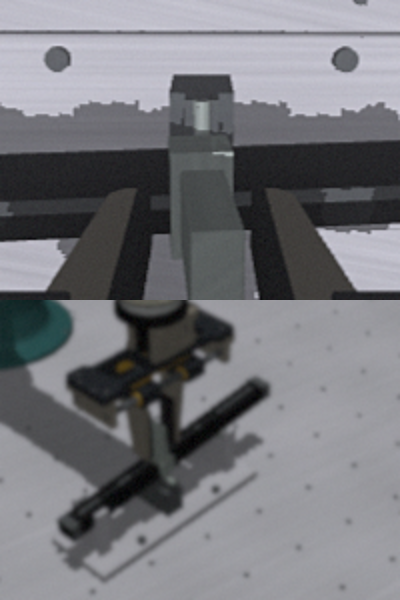

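play_rows(
  increments="0 0 0 0; 0 0 0 0; 0 0 0 0; -0.01 0 0 0; -0.03 0 0 0; -0.06 0 0 0; -0.1 0 0 0; -0.14 0 0 0; -0.14 0 0 0",
  gripper=100,
)

```text
time_s: 22.4
position: [0.4723, -0.0192, 0.2382]
ee_rot: [1.234, 1.56, -0.139]
wrist_force: [0.2, 0.0, -1.3]
grip_width: 0.056
```

play_rows(
  increments="0 -0.01 0 0; 0 -0.03 0 0; 0 -0.05 0 0; 0 -0.05 0 0; 0 -0.05 0 0",
)

```text
time_s: 22.9
position: [0.4191, -0.0294, 0.2319]
ee_rot: [-1.653, 1.57, -3.026]
wrist_force: [0.0, 0.0, -0.5]
grip_width: 0.0557
```

```bash
python3 chk.py 11; python3 - <<'E'
from h import *
for n,z in [('rider_tab',.11),('edge',.06)]:
    for x in robot.silhouettes('wrist',n)[:1]: print(n,x['point'],ray('wrist',x['point'],z))
a=cv2.imread('pics/wrist_11.png');b=cv2.imread('pics/scene_11.png')
e=np.array([.469,-.0185,.06]);uy=np.array([-.196,.981,0])
for z,n in((.0841,'bridge'),(.128,'tabtop')): print(n,'exp if centred',proj('wrist',e+[0,0,z-.06]).round(1), '10mm y:',proj('wrist',e+uy*.01+[0,0,z-.06]).round(1))
ke=e+.028*np.array([.981,.196,0]);print('knife end',proj('wrist',ke).round(1))
cv2.imwrite('pics/r11.png',np.hstack([cv2.resize(a[80:260,180:380],(540,486)),cv2.resize(b[130:280,200:280],(256,480)).copy() if 0 else cv2.resize(b[130:292,200:280],(240,486))]))
E
```

```text
t 22.9 pos [ 0.4191 -0.0294  0.2319] jaw -78.72 toolx [-0.001 -0.    -1.   ] inc mm [ 176.9   51.  -217.2] turn -0.0 F [ 0.01  0.05 -0.55] w 0.0557 q7 -1.43
scene rect [268.7 189.1] [14.6 61. ] 53.13 top rows [231, 224, 217, 210, 215, 194, 187, 181, 173, 169] left 189
wrist rect [185.6 153.6] [ 24.8 171.1] 88.95 top rows [140, 140, 140, 139, None, None, None, None, None, None] left 100
edge [281.2, 132.3] [ 0.4888837  -0.01580586  0.06      ]
bridge exp if centred [280.  152.8] 10mm y: [270.4 152.8]
tabtop exp if centred [280.  157.3] 10mm y: [268.9 157.2]
knife end [280.1 124.7]
```

View pics/r11.png

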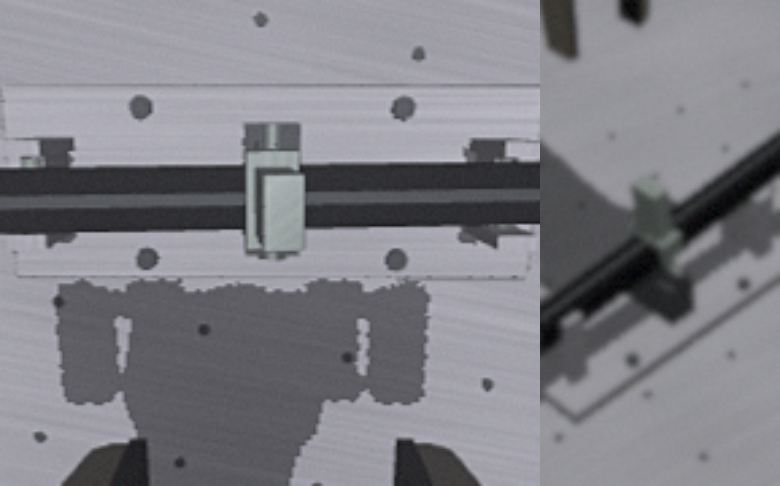

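```bash
python3 -c "
from bench import robot
print(robot.job_done(), robot.sense()['time_s'])"
```

```text
the job is handed in; nothing more can be done
the job is handed in; nothing more can be done
```

The boom is tipped onto the low stop with nothing touching it, and the rider sits astride it over the knife edge. I handed the job in shortly after 22.9 s on the robot's clock, well inside 72 s; no verdict came back.

- **Boom:** I pushed it along by its end with closed fingers, backing the finger off to look. After about 24 mm I went on in 5 mm steps. It was still level after one step and tipped after the next, so its balance point should be at most about 5 mm past the edge. That corresponds to a stop load of about 0.4 N or less. I worked this out from the step size and never measured the load.
- **Rider:** In the last pictures the boom is still tipped. The rider's bridge lies on the boom within about 1 mm of the edge along it. The tab leans with the boom, so its middle is about 3 mm to the low-stop side, inside the 8 mm limit. Before the rider went down, it and the boom's centre line agreed to about 0.5–1 mm.
- **What went less well:**
  - While setting the rider down I briefly pressed with about 5.5 N before backing off and releasing. The boom stayed tipped and did not visibly shift.
  - The trained networks sometimes missed or only partly outlined the boom, so I took the rider's and knife edge's final positions from the pictures.
  - I did not re-measure the bystanders at the end. My moves did not go near them.

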